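# Punch the knob centre on a drawer front

### The arm

A 6-joint arm with a two-finger parallel gripper is mounted at the origin on the work surface. World frame = base frame: x ahead of the robot, y to its left, z up, the work surface at z = 0. Lengths are in m, angles in rad, forces in N, time in s.
With the tool pointing down it reaches from about 0.375 to 0.975 m from the base axis. Payload 3.8 kg.
Tool frame: the origin (TCP) lies at the very end of the fingers, on their centre line; the grasp point (between the pads) lies 19 mm behind it (bot.grip_point_offset is the distance from the TCP to the grasp point, in m); z points along the fingers, x is the direction in which the jaws open and shut, and the axes are right-handed (so a half turn about z gives the same grasp; the last joint's range is limited). The gripper opens to 85 mm and grips with 20 to 120 N. Pads are 22 mm wide; open, the fingers measure 114 mm over their backs; the gripper's body (76 mm by 85 mm) begins 54 mm behind the grasp point. The pads swing forward as they close: fully open they stand 13 mm farther back than shut.
Start: joints at [-0.037, 0.264, 1.604, -0, 1.274, -0.037], TCP at [0.675, -0, 0.231] pointing down, gripper open.
Joint ranges: [-2.63, 2.63], [-0.94, 2.18], [0.31, 2.57], [-1.31, 4.45], [0, 2.66], [-2.55, 2.55]. Speed limits (rad/s): [2.57, 2.57, 3.14, 3.14, 3.14, 3.14].

### API

Orientations are given as a rotation vector (axis times angle).
In Python, from workcell import bot, read_camera gives the robot as it stands.
- The arm moves only by the tool arm_command, never from a script. Its argument "rows" is a list of rows, each an object with "delta_rot": the turn, a rotation vector about the tool's x, y, z in rad, a list of three; "xyz": the shift along the tool's x, y, z in m, a list of three; "gripper": the finger opening in m, from 0 to 0.0854. A call has 1 to 12 rows; each row shifts and turns the commanded pose from where the row before left it, along the tool's axes as they then stand; what a row does not reach is not made up. A row lasts 1/10 s, in which the tool goes at most 50 mm and 8.59 degrees, less where a joint would pass 70% of its speed; a pose out of reach is approached as far as the arm can. A call is refused whole if a number of a shift passes 0.05 or a number of a turn 0.15, either way. A call with a gripper value outside its range is refused whole. The fingers move at their own pace and stop on an object; "force" is the grip in N (left out, the last holds). Time passes only in rows, so rows that do not move let the fingers close. It gives the time, the measured TCP pose, the force and the opening at its end, in the units of the state.
- bot.read_state(): the state, without advancing time (a new reading comes with each control period).
- read_camera(name): name is "scene" or "side" or "wrist"; returns a dict with "pixels" (480x640x3 uint8, red, green, blue), "range_z" (480x640 float32, m along the optical axis (not along the pixel's ray), 0 where there is no reading), "intrinsics" (3x3 intrinsics, pixels), "camera_from_world" (4x4, takes a point from world to camera coordinates). Camera axes: x right, y up, looking along -z (the intrinsics and any distortion apply to the point x, -y, -z); pixel columns grow to the right and rows downward; lengths in m; the calibration is good to about 2 mm. A picture is of the moment at which its call begins.
- bot.finish_job(): hands the job in, once; it reports no verdict.
The state is a dict: "time": time; "q": joint angles; "joint_vel": joint speeds; "joint_torque": joint torques, N m; "tool_pos": TCP position; "tcp_rot": TCP orientation; "wrist_force": force on the tool from outside, world axes, zero at the start; "torque": the same for the moment, N m; "width": opening from 0.0 (shut) to 1.0 (fully open).
Only numpy, scipy, OpenCV 4.12 (cv2) and the standard library are available. Lean on these libraries where they do the work, as an engineer would, in place of code of your own. Each camera call takes 0.05 s, during which the arm holds its last target.

### The job

Take the marking punch out of its stand, set its tip on the crossing of the two pencil lines on the drawer front, and press it straight down, upright, with a steady 12 newtons (between 9 and 16, never above 20) for at least one and a half seconds without letting it wander. Lift it straight up off the mark, put it back in its stand, and leave everything else where it is.

Things in the scene. Friction and masses are not known exactly. Their poses are not given: they have to be found in the camera images.
- punch: Marking punch standing tip down in its stand. Origin at the centre of its tip, own z up along it. From the tip up: steel cone from 5 to 14 mm wide at 14 mm, steel shank 14 mm wide to 45 mm, brass collar 32 mm wide to 51 mm, square wooden handle 26 x 26 mm from 51 to 111 mm, its faces square to the punch's own x and y. About 0.18 kg (varies).
- punch_tip (a point): Centre of the punch's tip (same place as the punch's origin).
- punch_grip (a point): Point on the punch's axis in the middle of its square handle, 85 mm above the tip.
- stand: Dark wooden punch stand, fixed: 70 x 70 mm block, 60 mm tall, with one upright round hole in its top centre, 21 mm wide and 55 mm deep. The punch's collar rests on the top around the hole, so that the tip is 15 mm above the work surface. Origin under its centre. It may be on either side of the jig.
- stand_mouth (a point): Centre of the hole's mouth in the stand's top, 60 mm above the work surface.
- jig: Dark wooden tray, fixed, 150 mm (own x) x 270 mm (own y), rim top 35 mm above the work surface; origin under its centre. In it lies the pale drawer front, 108 x 236 x 15 mm, level on rubber strips: it gives straight down 1 mm per 4 N (hardly for the first newton), springs back, and is hard down after 9 mm. Its top lies 36 to 56 mm above the work surface, as the packing differs: find it by touch.
- mark (a point): The crossing of the two pencil lines (2 mm wide, running the full length and width of the drawer front) in the middle of the front: true in x and y only. Its height is the middle of the possible heights, 46 mm above the work surface, and not the real height of the front.
- glue: Bystander: white glue bottle 60 mm wide, 150 mm tall, standing; origin under its centre. It stands on the other side of the jig from the punch stand.
- driver: Bystander: screwdriver lying flat.
- spanner: Bystander: steel spanner lying flat.
- tin: Bystander: open steel tin, 84 mm wide, 55 mm tall; origin under its centre.
- knob: Bystander: turned wooden drawer knob, 36 mm wide and tall; origin under its centre.
- square: Bystander: try square lying flat, 110 mm wooden stock and 150 mm steel blade.
- offcut: Bystander: wooden offcut 100 x 45 x 30 mm; origin under its centre.
Mind the look-alikes: they are no part of the job. Leave any pink or red look-alike of the stand alone.

How it is judged:
By the outcome, as a careful person would: the job done as asked, in the order asked, and still so for the second after the job is handed in, with the robot touching nothing.
It also fails if it takes over 59 s, if anything falls off the work surface, if the arm or the gripper's body presses on something with over 40 N, if the wrist force passes 120 N, or if a joint passes its speed limit or range.

## Working session

There is one attempt and no reset: what is moved stays moved. The work goes in short steps, Python scripts to look and compute and a tool call to move; the robot and the scene stay as the last step left them, time stands still between calls to the robot, and variables do not carry over. Pictures are saved under pics/ and viewed, and the job is handed in when it is done.

Besides the shell and the picture viewer there is one more tool, called after "Emit:" as a command line: name --argument value ..., lists and objects as JSON in quotes. arm_command: Moves the arm, as the interface text tells. Its arguments: {"type":"object","properties":{"rows":{"type":"array","items":{"type":"object","properties":{"delta_rot":{"type":"array","items":{"type":"number"}},"xyz":{"type":"array","items":{"type":"number"}},"gripper":{"type":"number"}}}},"force":{"type":"number"}},"required":["rows"]}

```bash
mkdir -p pics; ls; python3 - <<'E'
from workcell import bot, read_camera
import cv2, numpy as np
s=bot.read_state(); print({k:np.round(v,4).tolist() for k,v in s.items()})
for n in ["scene","side","wrist"]:
    c=read_camera(n); cv2.imwrite(f"pics/{n}0.png",c["pixels"][:,:,::-1]); np.savez(f"{n}0.npz",**c)
    print(n,c["intrinsics"].tolist(),np.round(c["camera_from_world"],3).tolist(),[k for k in c])
E
```

```text
pics
{'time': 0.0, 'q': [-0.0369, 0.2648, 1.6054, -0.0, 1.2737, -0.0369], 'joint_vel': [-0.0009, 0.0003, -0.0025, 0.0004, 0.0016, -0.0003], 'joint_torque': [0.0006, -51.5121, -36.7309, -0.0, 0.0131, 0.0], 'tool_pos': [0.6742, 0.0, 0.2299], 'tcp_rot': [-3.1415, 0.0, 0.0036], 'wrist_force': [0.5032, -0.1954, -0.6885], 'torque': [0.0012, 0.0145, 0.0779], 'width': 0.9996}
scene [[497.3678782522309, 0.0, 319.64733547785374], [0.0, 497.3678782522309, 238.90640550142686], [0.0, 0.0, 1.0]] [[0.61, 0.793, 0.001, -0.287], [-0.589, 0.452, 0.67, 0.289], [0.531, -0.409, 0.742, -1.544], [0.0, 0.0, 0.0, 1.0]] ['pixels', 'range_z', 'intrinsics', 'camera_from_world']
side [[517.7016779340995, 0.0, 319.6507390492394], [0.0, 517.7016779340995, 242.28531731209085], [0.0, 0.0, 1.0]] [[0.959, -0.283, 0.019, -0.517], [0.167, 0.618, 0.769, -0.125], [-0.229, -0.734, 0.64, -1.226], [0.0, 0.0, 0.0, 1.0]] ['pixels', 'range_z', 'intrinsics', 'camera_from_world']
wrist [[342.5129158717108, 0.0, 325.23388983779296], [0.0, 342.5129158717108, 244.69107657833874], [0.0, 0.0, 1.0]] [[1.0, -0.0, -0.002, -0.674], [-0.0, 0.958, -0.287, 0.038], [0.002, 0.287, 0.958, -0.379], [0.0, 0.0, 0.0, 1.0]] ['pixels', 'range_z', 'intrinsics', 'camera_from_world']
```

View pics/scene0.png

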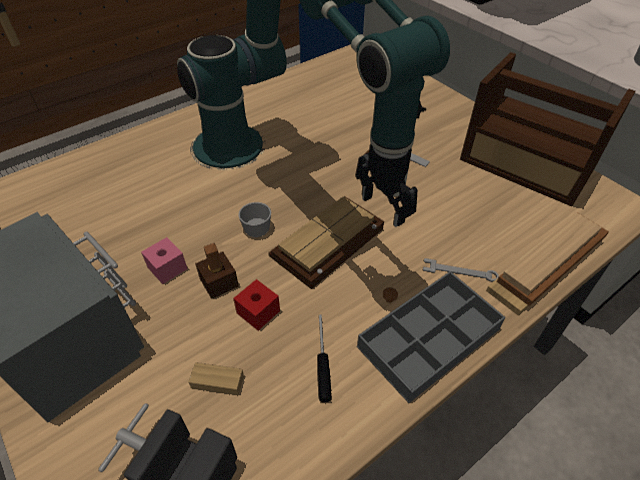

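View pics/side0.png

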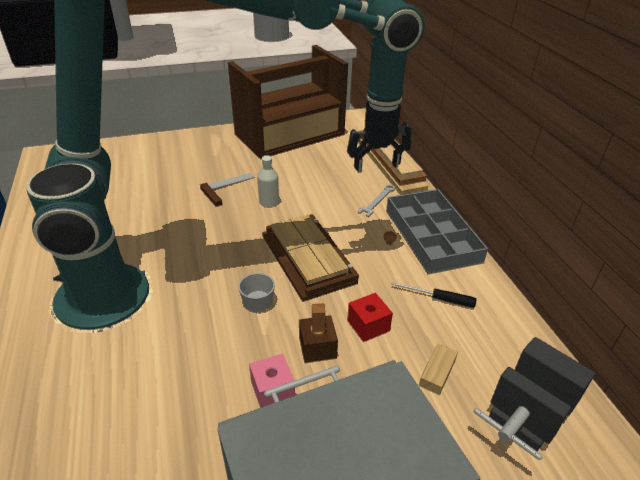

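View pics/wrist0.png

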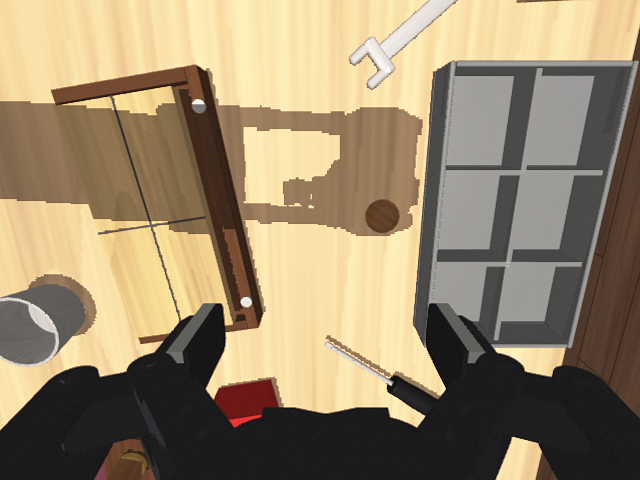

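The scene shows the punch standing in the brown stand, at scene (215,270) and side (318,335). The pink block (scene 163,260) and the red block (scene 257,303) are empty look-alikes. In the wrist view the pencil crossing is at about (151,226). Next I'll take enlarged crops and measure.

```bash
cat > h.py <<'E'
import numpy as np
def load(n): return dict(np.load(n+".npz"))
def ray(c,u,v):
    K=c["intrinsics"];T=c["camera_from_world"]
    d=np.array([(u-K[0,2])/K[0,0],-(v-K[1,2])/K[1,1],-1.0])
    R=T[:3,:3]; return -R.T@T[:3,3], R.T@d
def plane(c,u,v,z):
    o,d=ray(c,u,v); return o+d*(z-o[2])/d[2]
def pts(c):
    K=c["intrinsics"];T=c["camera_from_world"];z=c["range_z"].astype(float)
    v,u=np.mgrid[:480,:640]
    p=np.stack([(u-K[0,2])/K[0,0]*z,-(v-K[1,2])/K[1,1]*z,-z],-1)
    return (p-T[:3,3])@T[:3,:3]
def proj(c,p):
    K=c["intrinsics"];T=c["camera_from_world"]; q=T[:3,:3]@np.asarray(p)+T[:3,3]
    return K[0,0]*q[0]/-q[2]+K[0,2], K[1,1]*-q[1]/-q[2]+K[1,2]
E
python3 - <<'E'
import cv2,numpy as np
from h import *
a=cv2.imread("pics/scene0.png")[230:310,170:270]; b=cv2.imread("pics/side0.png")[290:370,270:370]
w=cv2.imread("pics/wrist0.png")[190:260,100:200]
cv2.imwrite("pics/crop.png",np.hstack([cv2.resize(x,(400,320),interpolation=cv2.INTER_CUBIC) for x in (a,b)]))
cv2.imwrite("pics/cropw.png",cv2.resize(w,None,fx=6,fy=6,interpolation=cv2.INTER_CUBIC))
W=load("wrist0");P=pts(W)
for u,v in [(151,226),(145,215),(165,235),(130,180),(170,260)]: print(u,v,P[v,u].round(4))
for n in("scene0","side0"):
    c=load(n);Q=pts(c)
    m=(Q[...,2]>.085)&(Q[...,2]<.14)&(c["range_z"]>0)
    uu=np.argwhere(m)
    sel=np.zeros_like(m); 
    if n=="scene0": sel[235:285,195:240]=1
    else: sel[295:345,300:340]=1
    p=Q[m&sel]; print(n,len(p),p.min(0).round(4),p.max(0).round(4))
    t=p[p[:,2]>.122]; print(" top",len(t),t.mean(0).round(4),t.min(0).round(4),t.max(0).round(4), cv2.minAreaRect((t[:,:2]*1000).astype(np.float32)) if len(t)>3 else 0)
    s=(Q[...,2]>.054)&(Q[...,2]<.064)&(np.abs(Q[...,0]-p[:,0].mean())<.06)&(np.abs(Q[...,1]-p[:,1].mean())<.06)
    q=Q[s]; print(" stand",len(q),cv2.minAreaRect((q[:,:2]*1000).astype(np.float32)))
E
```

```text
151 226 [ 0.505  -0.0054  0.0496]
145 215 [0.5005 0.0054 0.0491]
165 235 [ 0.5175 -0.0144  0.0498]
130 180 [0.491  0.0386 0.0482]
170 260 [ 0.5188 -0.0404  0.0493]
scene0 255 [ 0.4336 -0.3027  0.0852] [ 0.4644 -0.2721  0.1298]
 top 114 [ 0.449  -0.2877  0.126 ] [ 0.4336 -0.3027  0.1222] [ 0.4625 -0.2721  0.1298] ((448.66302490234375, -287.2506103515625), (25.99608612060547, 27.855453491210938), 75.9103775024414)
 stand 579 ((447.8390197753906, -287.20452880859375), (70.1297836303711, 73.48272705078125), 84.72882080078125)
side0 292 [ 0.4328 -0.3042  0.0852] [ 0.4626 -0.2752  0.1305]
 top 130 [ 0.4478 -0.2894  0.1257] [ 0.4334 -0.3036  0.122 ] [ 0.4626 -0.2752  0.1305] ((447.9185791015625, -288.8154296875), (25.678897857666016, 24.233612060546875), 74.17926025390625)
 stand 709 ((448.3878173828125, -287.6570129394531), (74.57978820800781, 70.19608306884766), 84.5675277709961)
```

View pics/crop.png

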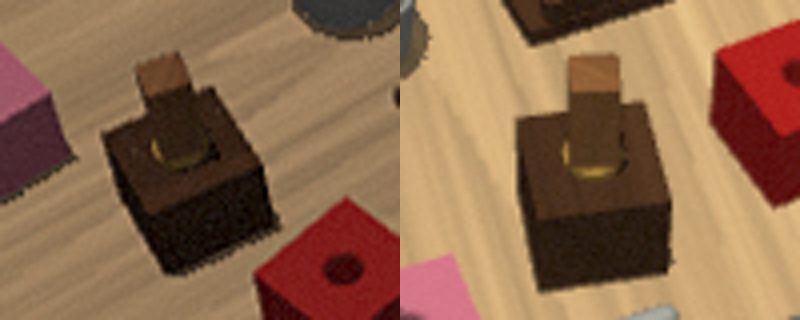

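View pics/cropw.png

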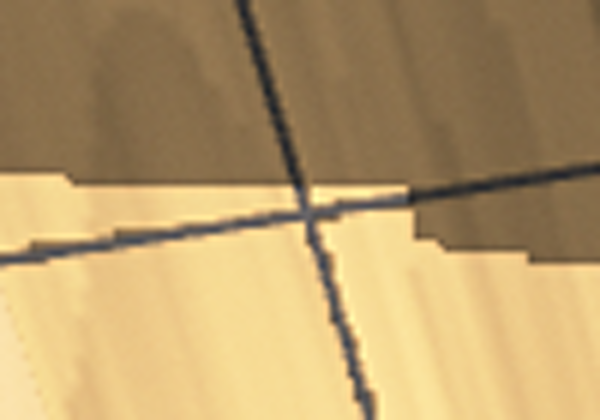

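The crop confirms it: the wooden square handle and brass collar sit in the dark brown stand, upright and well clear of the red block. The measured handle top is at z≈0.126, which matches 15+111 mm, and the stand is 70 mm square. The crossing is at wrist (151,225), giving roughly (0.505,−0.005) with the front at z≈0.0495. Moving above the punch now.

Emit:
arm_command --rows '[{"xyz": [-0.028, 0.036, 0]}, {"xyz": [-0.028, 0.036, 0]}, {"xyz": [-0.028, 0.036, 0]}, {"xyz": [-0.028, 0.036, 0]}, {"xyz": [-0.028, 0.036, 0]}, {"xyz": [-0.028, 0.036, 0]}, {"xyz": [-0.028, 0.036, 0]}, {"xyz": [-0.029, 0.036, 0]}, {"delta_rot": [0, 0, 0.13]}, {"delta_rot": [0, 0, 0.13]}, {"xyz": [0, 0, 0]}, {"xyz": [0, 0, 0]}]' --force 60

```text
invalid input
```

```bash
cat > snap.py <<'E'
import sys,cv2,numpy as np
from workcell import bot, read_camera
tag=sys.argv[1]
for n in sys.argv[2:]:
    c=read_camera(n); cv2.imwrite(f"pics/{n}{tag}.png",c["pixels"][:,:,::-1]); np.savez(f"{n}{tag}.npz",**c)
s=bot.read_state(); print({k:np.round(s[k],4).tolist() for k in("time","q","tool_pos","tcp_rot","wrist_force","torque","width")})
from scipy.spatial.transform import Rotation as R
M=R.from_rotvec(s["tcp_rot"]).as_matrix(); print("toolx yaw deg",np.degrees(np.arctan2(M[1,0],M[0,0])),"z",M[:,2].round(4))
E
python3 snap.py 1 wrist; python3 - <<'E'
from h import *
import cv2
c=load("wrist1");Q=pts(c)
m=(Q[...,2]>.117)&(Q[...,2]<.135)&(abs(Q[...,0]-.4485)<.035)&(abs(Q[...,1]+.288)<.035)
p=Q[m];print(len(p),p.mean(0),cv2.minAreaRect((p[:,:2]*1000).astype(np.float32)),np.argwhere(m).mean(0))
m=(Q[...,2]>.055)&(Q[...,2]<.066)&(abs(Q[...,0]-.4485)<.06)&(abs(Q[...,1]+.288)<.06)
p=Q[m];print(len(p),p.mean(0),cv2.minAreaRect((p[:,:2]*1000).astype(np.float32)))
E
```

```text
{'time': 0.2, 'q': [-0.0369, 0.2645, 1.6048, 0.0, 1.2737, -0.0369], 'tool_pos': [0.6746, 0.0, 0.2304], 'tcp_rot': [-3.1415, -0.0, 0.0022], 'wrist_force': [-0.3206, 0.4676, -0.292], 'torque': [0.0605, -0.0252, -0.0025], 'width': 0.9968}
toolx yaw deg 0.00017194778591696132 z [-1.4e-03  1.0e-04 -1.0e+00]
0 [nan nan nan] ((0.0, 0.0), (0.0, 0.0), 0.0) [nan nan]
980 [ 0.44373854 -0.27977901  0.06074375] ((439.09600830078125, -285.3939514160156), (58.49573516845703, 63.747310638427734), 2.8654069900512695)<stdin>:5: RuntimeWarning: Mean of empty slice.
  ret = um.true_divide(
```

View pics/wrist1.png

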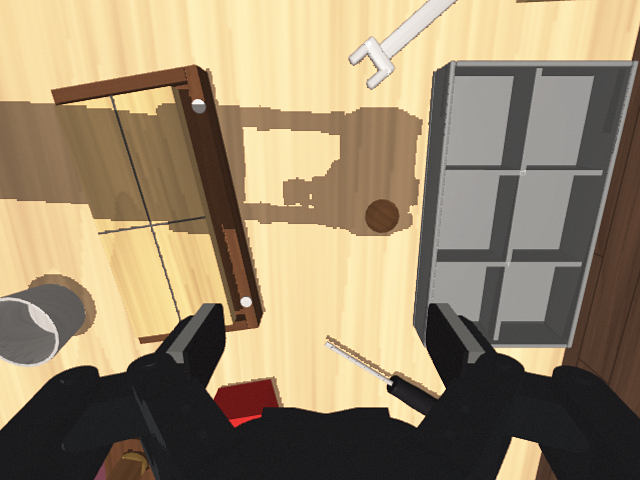

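The call was refused, so the view is unchanged. Every row probably needs all three fields.

Emit:
arm_command --rows '[{"delta_rot": [0, 0, 0], "xyz": [-0.028, 0.036, 0], "gripper": 0.085}, {"delta_rot": [0, 0, 0], "xyz": [-0.028, 0.036, 0], "gripper": 0.085}, {"delta_rot": [0, 0, 0], "xyz": [-0.028, 0.036, 0], "gripper": 0.085}, {"delta_rot": [0, 0, 0], "xyz": [-0.028, 0.036, 0], "gripper": 0.085}, {"delta_rot": [0, 0, 0], "xyz": [-0.028, 0.036, 0], "gripper": 0.085}, {"delta_rot": [0, 0, 0], "xyz": [-0.028, 0.036, 0], "gripper": 0.085}, {"delta_rot": [0, 0, 0], "xyz": [-0.028, 0.036, 0], "gripper": 0.085}, {"delta_rot": [0, 0, 0], "xyz": [-0.029, 0.036, 0], "gripper": 0.085}, {"delta_rot": [0, 0, 0.13], "xyz": [0, 0, 0], "gripper": 0.085}, {"delta_rot": [0, 0, 0.13], "xyz": [0, 0, 0], "gripper": 0.085}, {"delta_rot": [0, 0, 0], "xyz": [0, 0, 0], "gripper": 0.085}, {"delta_rot": [0, 0, 0], "xyz": [0, 0, 0], "gripper": 0.085}]' --force 60

```text
time: 1.4
tool_pos: [0.4499, -0.2879, 0.2312]
tcp_rot: [-3.116, 0.402, 0.0]
wrist_force: [0.9, -0.0, -1.0]
width: 0.996
```

```bash
python3 snap.py 2 wrist; python3 - <<'E'
from h import *
import cv2
c=load("wrist2");Q=pts(c)
for lo,hi,r in((.115,.135,.035),(.055,.066,.06)):
    m=(Q[...,2]>lo)&(Q[...,2]<hi)&(abs(Q[...,0]-.4485)<r)&(abs(Q[...,1]+.288)<r)
    p=Q[m];print(len(p),p.mean(0),cv2.minAreaRect((p[:,:2]*1000).astype(np.float32)),np.argwhere(m).mean(0))
E
```

```text
{'time': 1.45, 'q': [-0.6156, -0.0029, 1.9039, -0.0, 1.2408, -0.3586], 'tool_pos': [0.4501, -0.2878, 0.2312], 'tcp_rot': [-3.1157, 0.4025, 0.0002], 'wrist_force': [-0.5613, -0.0297, 0.3092], 'torque': [0.0216, 0.0209, 0.0148], 'width': 0.9943}
toolx yaw deg -14.722542146015131 z [-1.e-04  1.e-04 -1.e+00]
1206 [ 0.44900243 -0.28715287  0.12557054] ((448.4409484863281, -288.3048095703125), (26.222068786621094, 25.742801666259766), 75.9184799194336) [241.66583748 323.4278607 ]
3869 [ 0.45040987 -0.28242222  0.06028444] ((448.5960693359375, -288.7800598144531), (70.37751770019531, 70.14212036132812), 84.57324981689453) [216.80356681 323.94753166]
```

View pics/wrist2.png

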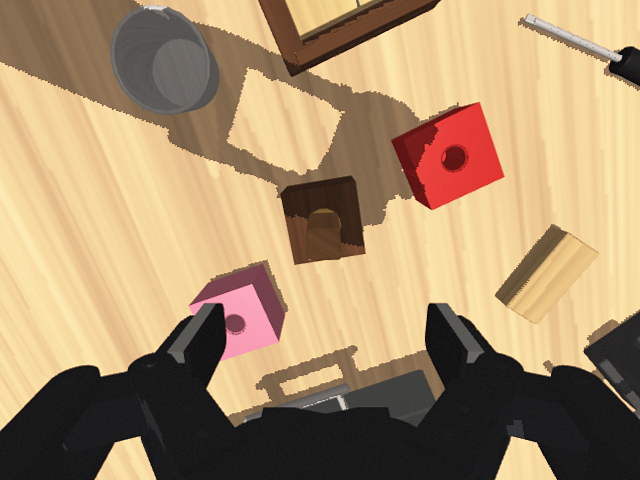

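```bash
python3 - <<'E'
from h import *
c=load("side0");Q=pts(c)
m=(c["range_z"]>0)&(Q[...,2]>.07)&(np.hypot(Q[...,0]-.4485,Q[...,1]+.288)<.30)&(Q[...,2]<.5)
v,u=np.where(m); d=np.hypot(Q[m][:,0]-.4485,Q[m][:,1]+.288)
far=d>.04
o=np.argsort(d[far])[::200][:8]
for i in o: print(u[far][i],v[far][i],Q[m][far][i].round(3),d[far][i].round(3))
E
```

```text
336 366 [ 0.424 -0.474  0.186] 0.188
335 376 [ 0.416 -0.493  0.187] 0.208
294 383 [ 0.348 -0.488  0.187] 0.224
348 379 [ 0.428 -0.518  0.208] 0.231
369 374 [ 0.459 -0.527  0.221] 0.239
390 369 [ 0.494 -0.527  0.221] 0.244
388 372 [ 0.488 -0.532  0.222] 0.247
270 394 [ 0.308 -0.495  0.183] 0.251
```

Emit:
arm_command --rows '[{"delta_rot": [0, 0, 0], "xyz": [-0.0014, 0.0008, 0.03], "gripper": 0.085}, {"delta_rot": [0, 0, 0.01], "xyz": [0, 0, 0.02], "gripper": 0.085}]'

```text
time: 1.65
tool_pos: [0.4487, -0.288, 0.1806]
tcp_rot: [3.113, -0.418, 0.0]
wrist_force: [-0.2, 0.9, -0.3]
width: 0.997
```

Nothing stands within 0.18 m of the punch. I turned the last step the wrong way, so I'll take that back (−0.02 rad) and go on down.

Emit:
arm_command --rows '[{"delta_rot": [0, 0, -0.02], "xyz": [0, 0.0003, 0.03], "gripper": 0.085}, {"delta_rot": [0, 0, 0], "xyz": [0, 0, 0.03], "gripper": 0.085}, {"delta_rot": [0, 0, 0], "xyz": [0, 0, 0.02], "gripper": 0.085}, {"delta_rot": [0, 0, 0], "xyz": [0, 0, 0.018], "gripper": 0.085}, {"delta_rot": [0, 0, 0], "xyz": [0, 0, 0], "gripper": 0.085}, {"delta_rot": [0, 0, 0], "xyz": [0, 0, 0], "gripper": 0.085}]'

```text
time: 2.25
tool_pos: [0.4485, -0.2883, 0.0832]
tcp_rot: [-3.117, 0.389, 0.001]
wrist_force: [-0.3, 0.3, 0.6]
width: 0.998
```

Emit:
arm_command --rows '[{"delta_rot": [0, 0, 0], "xyz": [0, 0, 0], "gripper": 0.05}, {"delta_rot": [0, 0, 0], "xyz": [0, 0, 0], "gripper": 0.035}, {"delta_rot": [0, 0, 0], "xyz": [0, 0, 0], "gripper": 0.028}, {"delta_rot": [0, 0, 0], "xyz": [0, 0, 0], "gripper": 0.015}, {"delta_rot": [0, 0, 0], "xyz": [0, 0, 0], "gripper": 0.015}, {"delta_rot": [0, 0, 0], "xyz": [0, 0, 0], "gripper": 0.015}, {"delta_rot": [0, 0, 0], "xyz": [0, 0, 0], "gripper": 0.015}, {"delta_rot": [0, 0, 0], "xyz": [0, 0, 0], "gripper": 0.015}, {"delta_rot": [0, 0, 0], "xyz": [0, 0, 0], "gripper": 0.015}]' --force 70

```text
time: 3.15
tool_pos: [0.4488, -0.2891, 0.0841]
tcp_rot: [3.117, -0.392, 0.001]
wrist_force: [-1.0, 0.0, 5.0]
width: 0.298
```

Gripped at a width of 25.5 mm. Lifting straight up.

Emit:
arm_command --rows '[{"delta_rot": [0, 0, 0], "xyz": [0, 0, -0.01], "gripper": 0.015}, {"delta_rot": [0, 0, 0], "xyz": [0, 0, -0.02], "gripper": 0.015}, {"delta_rot": [0, 0, 0], "xyz": [0, 0, -0.02], "gripper": 0.015}, {"delta_rot": [0, 0, 0], "xyz": [0, 0, -0.02], "gripper": 0.015}, {"delta_rot": [0, 0, 0], "xyz": [0, 0, -0.03], "gripper": 0.015}, {"delta_rot": [0, 0, 0], "xyz": [0, 0, -0.03], "gripper": 0.015}, {"delta_rot": [0, 0, 0], "xyz": [0, 0, 0], "gripper": 0.015}, {"delta_rot": [0, 0, 0], "xyz": [0, 0, 0], "gripper": 0.015}]'

```text
time: 3.95
tool_pos: [0.4484, -0.2887, 0.2135]
tcp_rot: [3.117, -0.392, 0.001]
wrist_force: [-0.4, 0.4, -1.7]
width: 0.296
```

```bash
python3 snap.py 3 scene side wrist; python3 - <<'E'
import cv2,numpy as np
from h import *
t=[.4486,-.289,.145]
ims=[]
for n in("scene","side"):
    u,v=map(int,proj(load(n+"3"),t)); print(n,u,v)
    ims.append(cv2.resize(cv2.imread(f"pics/{n}3.png")[v-70:v+30,u-50:u+50],(400,400),interpolation=cv2.INTER_CUBIC))
cv2.imwrite("pics/c3.png",np.hstack(ims))
# refine mark from the moved view
c=load("side3");S=cv2.imread("pics/side3.png")[200:310,250:370]
d=load("scene3");T=cv2.imread("pics/scene3.png")[185:295,265:385]
cv2.imwrite("pics/m3.png",np.hstack([cv2.resize(S,(400,367),interpolation=cv2.INTER_CUBIC),cv2.resize(T,(400,367),interpolation=cv2.INTER_CUBIC)]))
E
```

```text
{'time': 4.1, 'q': [-0.6188, 0.0093, 1.9296, 0.0001, 1.2067, -0.3688], 'tool_pos': [0.4471, -0.2878, 0.211], 'tcp_rot': [-3.1151, 0.3915, 0.0055], 'wrist_force': [0.1689, -0.0752, -2.1288], 'torque': [0.0221, 0.0386, -0.0444], 'width': 0.2938}
toolx yaw deg -14.326249403077753 z [-0.0032  0.0024 -1.    ]
scene 208 242
side 318 301
```

View pics/c3.png

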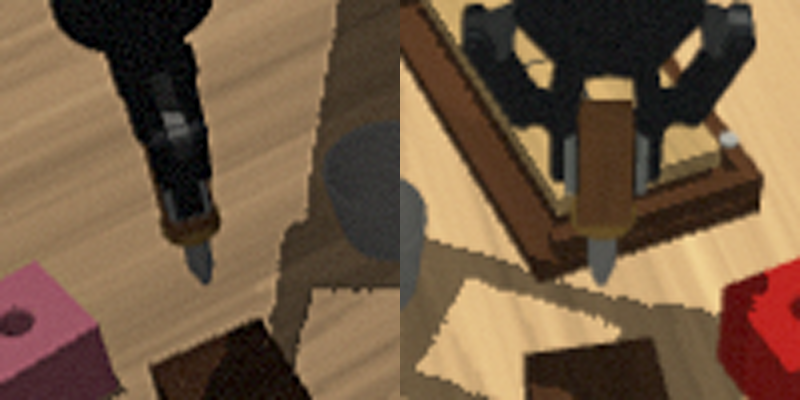

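View pics/m3.png

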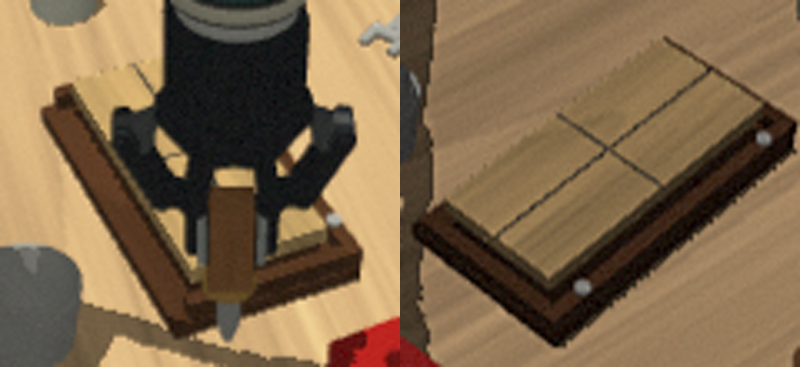

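View pics/wrist3.png

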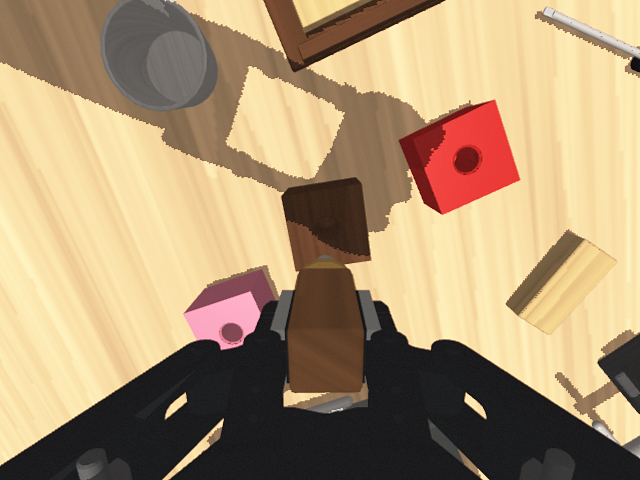

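The punch is held cleanly, with its tip at scene ≈(209.8,243) and side ≈(318.5,301.8). The crossing is at scene ≈(327.4,230). Next I'll compare the crossing in all three views and triangulate the tip.

```bash
cat >> h.py <<'E'
def tri(pairs):
    A=np.zeros((3,3));b=np.zeros(3);L=[]
    for c,u,v in pairs:
        o,d=ray(c,u,v);d=d/np.linalg.norm(d);M=np.eye(3)-np.outer(d,d);A+=M;b+=M@o;L.append((o,M))
    x=np.linalg.solve(A,b); return x,[np.linalg.norm(M@(x-o)) for o,M in L]
E
python3 - <<'E'
import cv2
from h import *
print("tip",tri([(load("scene3"),209.75,243),(load("side3"),318.5,301.8)]))
for z in(.046,.0495): print("wrist0",plane(load("wrist0"),151,225.2,z),"scene",plane(load("scene3"),327.4,230,z))
print(pts(load("scene3"))[226:236,324:330,2].mean(), pts(load("side0"))[252:262,295:305,2].mean())
cv2.imwrite("pics/side0m.png",cv2.resize(cv2.imread("pics/side0.png")[220:280,270:350],(800,600),interpolation=cv2.INTER_CUBIC))
E
```

```text
tip (array([ 0.44913982, -0.28611123,  0.14190043]), [np.float64(0.000382008104938541), np.float64(0.00038200810493848204)])
wrist0 [ 0.50324089 -0.00544006  0.046     ] scene [ 0.50449328 -0.00219952  0.046     ]
wrist0 [ 0.50507751 -0.00460631  0.0495    ] scene [ 0.50704357 -0.00425828  0.0495    ]
0.06427972261704781 0.05657734337925305
```

View pics/side0m.png

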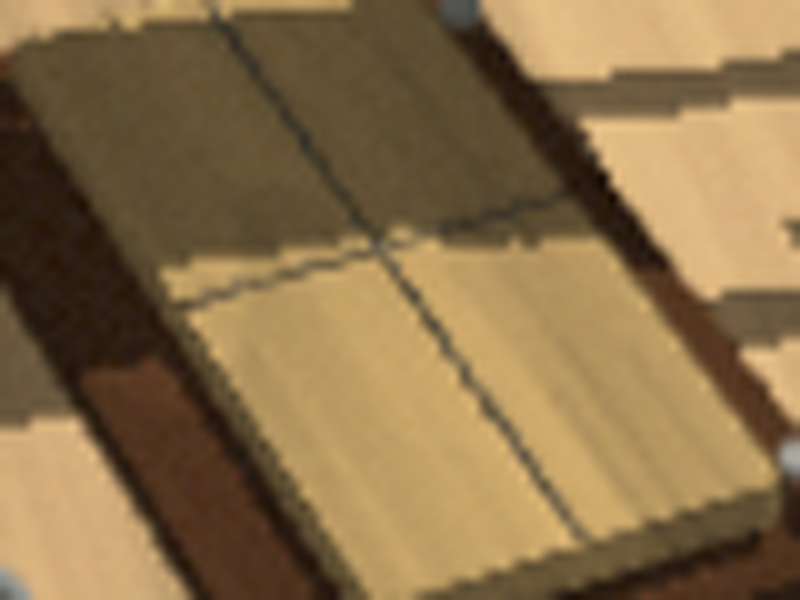

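```bash
python3 - <<'E'
from h import *
a=(load("scene3"),327.4,230);b=(load("side0"),307.8,244.3);w=(load("wrist0"),151,225.2)
for z in(.046,.0495,.053,.056): print(z,*[plane(*x,z).round(4) for x in(w,a,b)])
print(tri([a,b]),tri([a,b,w]))
print(pts(a[0])[228:233,325:330,2].mean(), pts(b[0])[242:247,305:311,2].mean())
E
```

```text
0.046 [ 0.5032 -0.0054  0.046 ] [ 0.5045 -0.0022  0.046 ] [5.069e-01 2.000e-04 4.600e-02]
0.0495 [ 0.5051 -0.0046  0.0495] [ 0.507  -0.0043  0.0495] [ 0.5057 -0.0038  0.0495]
0.053 [ 0.5069 -0.0038  0.053 ] [ 0.5096 -0.0063  0.053 ] [ 0.5046 -0.0078  0.053 ]
0.056 [ 0.5085 -0.0031  0.056 ] [ 0.5118 -0.0081  0.056 ] [ 0.5036 -0.0113  0.056 ]
(array([ 0.50607063, -0.00332641,  0.04860327]), [np.float64(0.0003841841033619183), np.float64(0.00038418410336199944)]) (array([ 0.50590262, -0.00416904,  0.04956044]), [np.float64(0.0009757817426382248), np.float64(0.00030341647512604017), np.float64(0.0007794821579760001)])
0.0490407340954624 0.04871946954052979
```

The views agree on the mark at ≈(0.506,−0.004) with the front at z≈0.049. The tip, from the same cameras, is at (0.449,−0.286,0.142). Moving across by that difference.

Emit:
arm_command --rows '[{"delta_rot": [0, 0, 0], "xyz": [-0.0007, -0.0137, 0], "gripper": 0.015}, {"delta_rot": [0, 0, 0], "xyz": [-0.0014, -0.028, 0], "gripper": 0.015}, {"delta_rot": [0, 0, 0], "xyz": [-0.0016, -0.032, 0], "gripper": 0.015}, {"delta_rot": [0, 0, 0], "xyz": [-0.0016, -0.032, 0], "gripper": 0.015}, {"delta_rot": [0, 0, 0], "xyz": [-0.0016, -0.032, 0], "gripper": 0.015}, {"delta_rot": [0, 0, 0], "xyz": [-0.0016, -0.032, 0], "gripper": 0.015}, {"delta_rot": [0, 0, 0], "xyz": [-0.0016, -0.032, 0], "gripper": 0.015}, {"delta_rot": [0, 0, 0], "xyz": [-0.0016, -0.032, 0], "gripper": 0.015}, {"delta_rot": [0, 0, 0], "xyz": [-0.0014, -0.028, 0], "gripper": 0.015}, {"delta_rot": [0, 0, 0], "xyz": [-0.0013, -0.0257, 0.01], "gripper": 0.015}, {"delta_rot": [0, 0, 0], "xyz": [0, 0, 0.02], "gripper": 0.015}, {"delta_rot": [0, 0, 0], "xyz": [0, 0, 0.02], "gripper": 0.015}]'

```text
time: 5.3
tool_pos: [0.505, -0.0047, 0.1621]
tcp_rot: [-3.117, 0.388, 0.001]
wrist_force: [0.1, 0.8, -2.0]
width: 0.292
```

Emit:
arm_command --rows '[{"delta_rot": [0, 0, 0], "xyz": [0, 0, 0.015], "gripper": 0.015}, {"delta_rot": [0, 0, 0], "xyz": [0, 0, 0.01], "gripper": 0.015}, {"delta_rot": [0, 0, 0], "xyz": [0, 0, 0], "gripper": 0.015}, {"delta_rot": [0, 0, 0], "xyz": [0, 0, 0], "gripper": 0.015}, {"delta_rot": [0, 0, 0], "xyz": [0, 0, 0], "gripper": 0.015}]'

```text
time: 5.8
tool_pos: [0.5064, -0.0069, 0.1394]
tcp_rot: [-3.117, 0.392, -0.003]
wrist_force: [-0.3, -0.0, -1.6]
width: 0.298
```

```bash
python3 snap.py 4 scene side wrist; python3 - <<'E'
import cv2,numpy as np
ims=[]
for n,(u,v) in dict(scene=(327,220),side=(308,235)).items():
    ims.append(cv2.resize(cv2.imread(f"pics/{n}4.png")[v-30:v+30,u-20:u+20],(400,600),interpolation=cv2.INTER_CUBIC))
cv2.imwrite("pics/c4.png",np.hstack(ims))
E
```

```text
{'time': 5.95, 'q': [-0.0628, 0.0216, 2.0573, -0.0, 1.0608, 0.1876], 'tool_pos': [0.5063, -0.0069, 0.1393], 'tcp_rot': [-3.1169, 0.3922, -0.003], 'wrist_force': [-0.2776, 0.1682, -2.2159], 'torque': [-0.0401, 0.0555, 0.0154], 'width': 0.2987}
toolx yaw deg -14.343304939092045 z [ 1.9e-03 -1.0e-04 -1.0e+00]
```

View pics/c4.png

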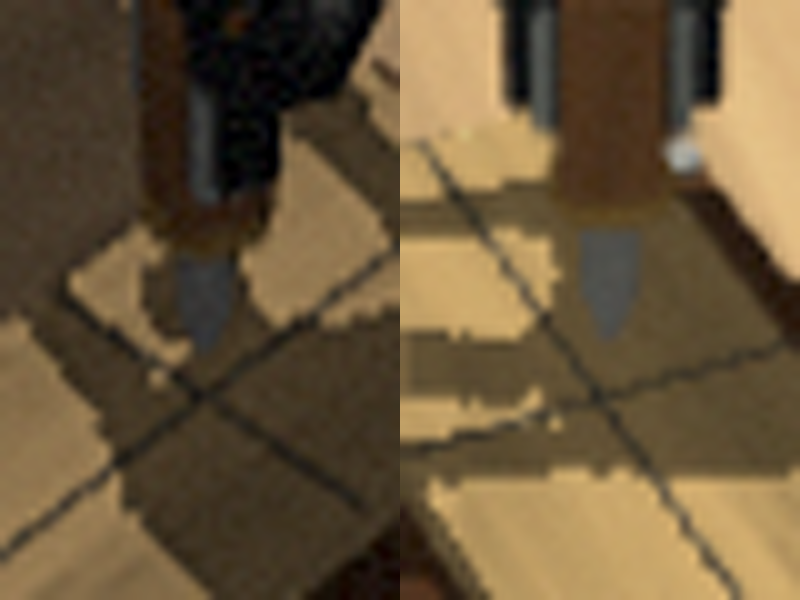

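View pics/wrist4.png

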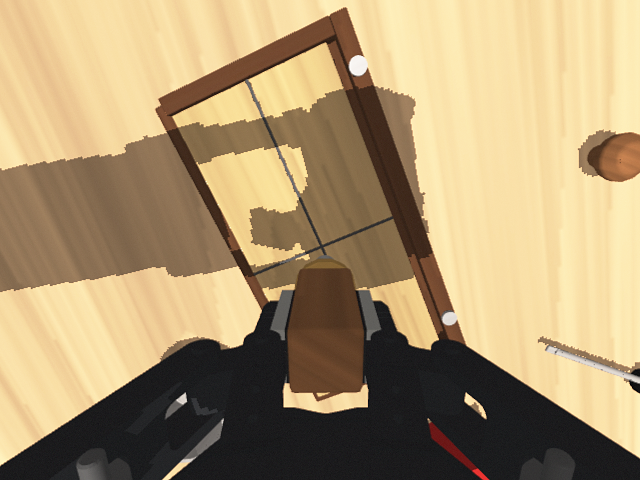

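Wrist view: the crossing is at (324,247), directly ahead of the tip. Tip against crossing: scene (327.4,225.2) against (327.1,229.7), and side (308.8,239.2) against (307.8,244.5). The lower silhouette edge of the tip is its near rim, so I'll shift it by 0.7 px.

```bash
python3 - <<'E'
from h import *
a=load("scene4");b=load("side4")
t,e=tri([(a,327.4,224.5),(b,308.8,238.5)]);m,f=tri([(a,327.1,229.7),(b,307.8,244.5)])
print(t,e,m,f,t-m)
y=np.radians(-14.34);d=(t-m)[:2];print("needed tool shift",-(np.cos(y)*d[0]+np.sin(y)*d[1]),-(np.sin(y)*d[0]-np.cos(y)*d[1]))
s=np.linspace(0,.02,3)
for z in (m[2],.049): print(plane(a,327.1,229.7,z),plane(b,307.8,244.5,z))
E
```

```text
[ 0.50759573 -0.0051938   0.06966296] [np.float64(0.00047072021795339816), np.float64(0.0004707202179534166)] [ 0.50560976 -0.00410302  0.04917998] [np.float64(6.90092483708442e-05), np.float64(6.90092483708821e-05)] [ 0.00198596 -0.00109078  0.02048298]
needed tool shift -0.0021942470360385305 -0.0005649171552458313
[ 0.50555235 -0.00403035  0.04917998] [ 0.50561981 -0.00420085  0.04917998]
[ 0.50542096 -0.00392448  0.049     ] [ 0.50567762 -0.00399448  0.049     ]
```

Emit:
arm_command --rows '[{"delta_rot": [0, 0, 0], "xyz": [-0.002, -0.0005, 0.004], "gripper": 0.015}, {"delta_rot": [0, 0, 0], "xyz": [0, 0, 0.006], "gripper": 0.015}, {"delta_rot": [0, 0, 0], "xyz": [0, 0, 0.004], "gripper": 0.015}, {"delta_rot": [0, 0, 0], "xyz": [0, 0, 0], "gripper": 0.015}, {"delta_rot": [0, 0, 0], "xyz": [0, 0, 0], "gripper": 0.015}]'

```text
time: 6.45
tool_pos: [0.5034, -0.0057, 0.1239]
tcp_rot: [3.117, -0.392, -0.001]
wrist_force: [-0.2, 0.6, -1.6]
width: 0.297
```

```bash
python3 snap.py 5 scene side wrist; python3 - <<'E'
import cv2,numpy as np
ims=[]
for n,(u,v) in dict(scene=(327,225),side=(308,240)).items():
    ims.append(cv2.resize(cv2.imread(f"pics/{n}5.png")[v-22:v+18,u-13:u+14],(400,600),interpolation=cv2.INTER_CUBIC))
cv2.imwrite("pics/c5.png",np.hstack(ims))
cv2.imwrite("pics/w5.png",cv2.resize(cv2.imread("pics/wrist5.png")[200:280,260:380],None,fx=6,fy=6,interpolation=cv2.INTER_CUBIC))
E
```

```text
{'time': 6.6, 'q': [-0.0608, 0.0346, 2.0742, -0.0, 1.0324, 0.1892], 'tool_pos': [0.5039, -0.0057, 0.1245], 'tcp_rot': [-3.1171, 0.3917, -0.0006], 'wrist_force': [-0.2159, -0.6083, -1.9881], 'torque': [-0.0319, 0.0228, -0.0394], 'width': 0.2961}
toolx yaw deg -14.324079602463499 z [ 4.e-04 -0.e+00 -1.e+00]
```

View pics/c5.png

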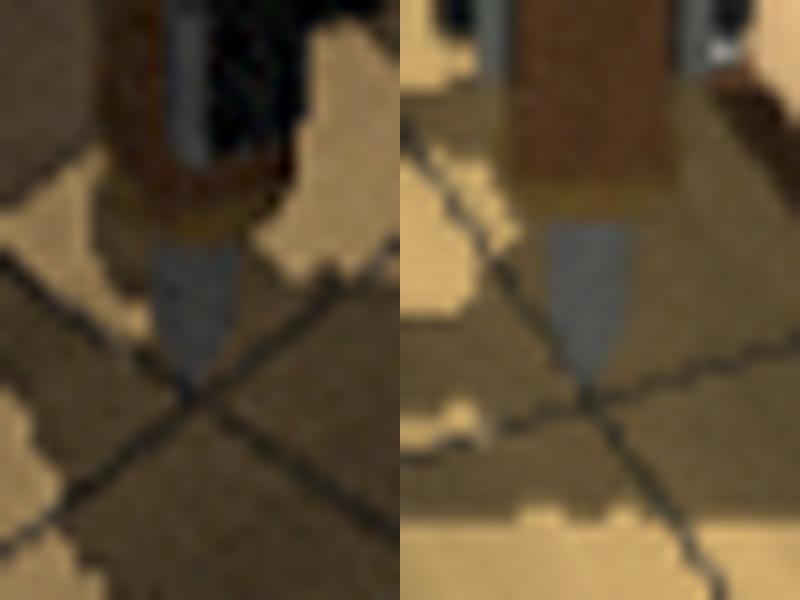

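View pics/w5.png

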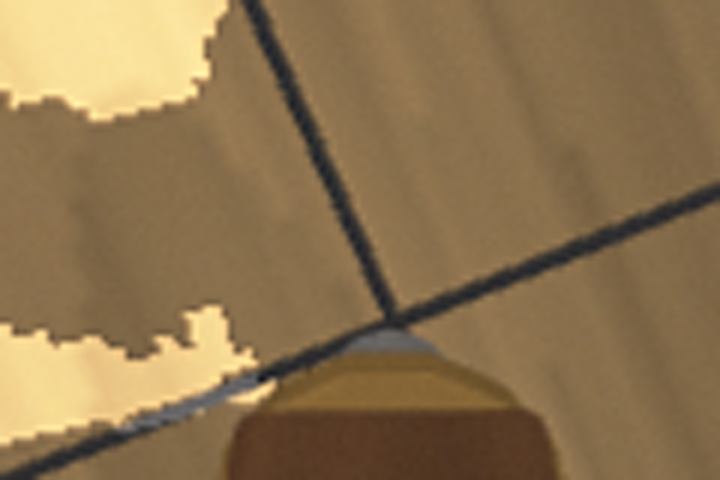

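```bash
python3 - <<'E'
from h import *
a=load("scene5");b=load("side5")
S=lambda x,y:(314+x/14.81-.5,203+y/15-.5); D=lambda x,y:(295+(x-400)/14.81-.5,218+y/15-.5)
su,sv=S(195,393);du,dv=D(585,388)
t,e=tri([(a,su,sv-.7),(b,du,dv-.7)]);m,f=tri([(a,*S(200,403)),(b,*D(588,400))])
print(t,e,m,f,t-m)
y=np.radians(-14.34);d=(t-m)[:2];print("needed tool shift",-(np.cos(y)*d[0]+np.sin(y)*d[1]),-(np.sin(y)*d[0]-np.cos(y)*d[1]))
E
```

```text
[ 0.5038808  -0.00392914  0.05469958] [np.float64(0.0006002016844427168), np.float64(0.0006002016844426862)] [ 0.50444764 -0.00333786  0.04946757] [np.float64(0.00033097145872659274), np.float64(0.0003309714587266371)] [-0.00056683 -0.00059128  0.00523201]
needed tool shift 0.0004027273785015066 -0.0007132485947153058
```

Lateral error is now ≤0.6 mm and the gap is about 5 mm. I'll nudge it by part of that and descend to touch. Baseline wrist Fz is ≈ −1.9 N, which is the punch's weight.

Emit:
arm_command --rows '[{"delta_rot": [0, 0, 0], "xyz": [0.0003, -0.0004, 0.001], "gripper": 0.015}, {"delta_rot": [0, 0, 0], "xyz": [0, 0, 0.001], "gripper": 0.015}, {"delta_rot": [0, 0, 0], "xyz": [0, 0, 0.001], "gripper": 0.015}, {"delta_rot": [0, 0, 0], "xyz": [0, 0, 0.001], "gripper": 0.015}, {"delta_rot": [0, 0, 0], "xyz": [0, 0, 0], "gripper": 0.015}, {"delta_rot": [0, 0, 0], "xyz": [0, 0, 0], "gripper": 0.015}]'

```text
time: 7.2
tool_pos: [0.504, -0.0054, 0.1202]
tcp_rot: [3.117, -0.392, -0.0]
wrist_force: [0.2, -0.4, -2.0]
width: 0.292
```

Emit:
arm_command --rows '[{"delta_rot": [0, 0, 0], "xyz": [0, 0, 0.0005], "gripper": 0.015}, {"delta_rot": [0, 0, 0], "xyz": [0, 0, 0.0005], "gripper": 0.015}, {"delta_rot": [0, 0, 0], "xyz": [0, 0, 0], "gripper": 0.015}, {"delta_rot": [0, 0, 0], "xyz": [0, 0, 0], "gripper": 0.015}]'

```text
time: 7.6
tool_pos: [0.5041, -0.0054, 0.1193]
tcp_rot: [3.117, -0.392, -0.0]
wrist_force: [-0.1, -0.2, -2.0]
width: 0.297
```

Emit:
arm_command --rows '[{"delta_rot": [0, 0, 0], "xyz": [0, 0, 0.0005], "gripper": 0.015}, {"delta_rot": [0, 0, 0], "xyz": [0, 0, 0.0005], "gripper": 0.015}, {"delta_rot": [0, 0, 0], "xyz": [0, 0, 0], "gripper": 0.015}, {"delta_rot": [0, 0, 0], "xyz": [0, 0, 0], "gripper": 0.015}]'

```text
time: 8.0
tool_pos: [0.5041, -0.0054, 0.1183]
tcp_rot: [-3.117, 0.392, 0.0]
wrist_force: [-0.1, -0.4, -2.1]
width: 0.293
```

Not touching yet. One more look just before contact.

```bash
python3 snap.py 6 scene side wrist; python3 - <<'E'
import cv2,numpy as np
ims=[]
for n,(u,v) in dict(scene=(327,225),side=(308,240)).items():
    ims.append(cv2.resize(cv2.imread(f"pics/{n}6.png")[v-22:v+18,u-13:u+14],(400,600),interpolation=cv2.INTER_CUBIC))
cv2.imwrite("pics/c6.png",np.hstack(ims))
E
```

```text
{'time': 8.15, 'q': [-0.0601, 0.0423, 2.0789, -0.0, 1.0203, 0.1899], 'tool_pos': [0.5041, -0.0054, 0.1183], 'tcp_rot': [3.1171, -0.3916, 0.0], 'wrist_force': [-0.6132, -0.2563, -1.3436], 'torque': [-0.0263, 0.0061, 0.0289], 'width': 0.2939}
toolx yaw deg -14.322134678575944 z [ 0. -0. -1.]
```

View pics/c6.png

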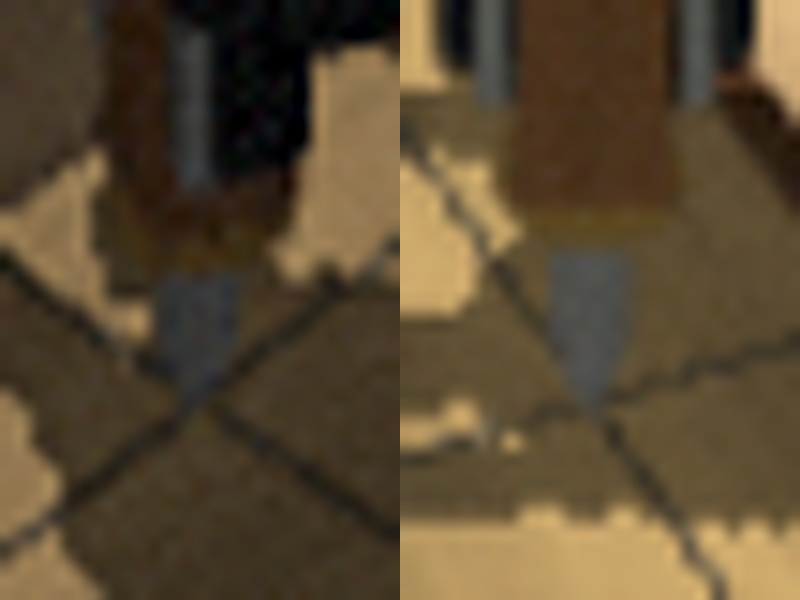

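The tip sits on the crossing in both views, within about 0.4 px. Continuing down.

Emit:
arm_command --rows '[{"delta_rot": [0, 0, 0], "xyz": [0, 0, 0.0005], "gripper": 0.015}, {"delta_rot": [0, 0, 0], "xyz": [0, 0, 0.0005], "gripper": 0.015}, {"delta_rot": [0, 0, 0], "xyz": [0, 0, 0], "gripper": 0.015}, {"delta_rot": [0, 0, 0], "xyz": [0, 0, 0], "gripper": 0.015}]'

```text
time: 8.55
tool_pos: [0.5041, -0.0054, 0.1174]
tcp_rot: [-3.117, 0.392, -0.0]
wrist_force: [-0.5, 0.2, -1.2]
width: 0.297
```

Emit:
arm_command --rows '[{"delta_rot": [0, 0, 0], "xyz": [0, 0, 0.0005], "gripper": 0.015}, {"delta_rot": [0, 0, 0], "xyz": [0, 0, 0.0005], "gripper": 0.015}, {"delta_rot": [0, 0, 0], "xyz": [0, 0, 0], "gripper": 0.015}, {"delta_rot": [0, 0, 0], "xyz": [0, 0, 0], "gripper": 0.015}]'

```text
time: 8.95
tool_pos: [0.5042, -0.0054, 0.1166]
tcp_rot: [-3.117, 0.392, -0.0]
wrist_force: [-0.7, 0.0, 1.7]
width: 0.294
```

Contact force is now ≈3.5 N. Pressing on.

Emit:
arm_command --rows '[{"delta_rot": [0, 0, 0], "xyz": [0, 0, 0.0005], "gripper": 0.015}, {"delta_rot": [0, 0, 0], "xyz": [0, 0, 0.0005], "gripper": 0.015}, {"delta_rot": [0, 0, 0], "xyz": [0, 0, 0.0005], "gripper": 0.015}, {"delta_rot": [0, 0, 0], "xyz": [0, 0, 0], "gripper": 0.015}]'

```text
time: 9.35
tool_pos: [0.5043, -0.0054, 0.1154]
tcp_rot: [-3.117, 0.392, -0.001]
wrist_force: [-1.5, 0.5, 7.2]
width: 0.297
```

Emit:
arm_command --rows '[{"delta_rot": [0, 0, 0], "xyz": [0, 0, 0.0004], "gripper": 0.015}, {"delta_rot": [0, 0, 0], "xyz": [0, 0, 0.0003], "gripper": 0.015}, {"delta_rot": [0, 0, 0], "xyz": [0, 0, 0], "gripper": 0.015}]'

```text
time: 9.65
tool_pos: [0.5044, -0.0054, 0.115]
tcp_rot: [-3.117, 0.392, -0.001]
wrist_force: [-3.2, 0.7, 8.3]
width: 0.298
```

```bash
python3 snap.py 7 scene side
```

```text
{'time': 9.75, 'q': [-0.0601, 0.0464, 2.0815, 0.0, 1.0133, 0.1899], 'tool_pos': [0.5044, -0.0054, 0.115], 'tcp_rot': [-3.117, 0.3917, -0.0007], 'wrist_force': [-2.4599, 1.3818, 6.9454], 'torque': [0.0677, 0.7137, -0.0105], 'width': 0.2965}
toolx yaw deg -14.324757756538666 z [ 4.e-04 -0.e+00 -1.e+00]
```

Emit:
arm_command --rows '[{"delta_rot": [0, 0, 0], "xyz": [-0.0002, 0, 0.0004], "gripper": 0.015}, {"delta_rot": [0, 0, 0], "xyz": [0, 0, 0.0003], "gripper": 0.015}, {"delta_rot": [0, 0, 0], "xyz": [0, 0, 0], "gripper": 0.015}]'

```text
time: 10.05
tool_pos: [0.5044, -0.0054, 0.1146]
tcp_rot: [-3.117, 0.392, -0.001]
wrist_force: [-2.2, 0.1, 9.5]
width: 0.295
```

```bash
python3 snap.py 8 scene side
```

```text
{'time': 10.15, 'q': [-0.06, 0.0467, 2.0821, 0.0, 1.012, 0.19], 'tool_pos': [0.5044, -0.0054, 0.1146], 'tcp_rot': [-3.117, 0.3917, -0.0013], 'wrist_force': [-3.1622, -0.509, 8.4135], 'torque': [0.0487, 0.74, 0.0294], 'width': 0.2995}
toolx yaw deg -14.326196445495812 z [ 8.e-04 -0.e+00 -1.e+00]
```

Emit:
arm_command --rows '[{"delta_rot": [0, 0, 0], "xyz": [0, 0, 0.0004], "gripper": 0.015}, {"delta_rot": [0, 0, 0], "xyz": [0, 0, 0], "gripper": 0.015}, {"delta_rot": [0, 0, 0], "xyz": [0, 0, 0], "gripper": 0.015}, {"delta_rot": [0, 0, 0], "xyz": [0, 0, 0], "gripper": 0.015}, {"delta_rot": [0, 0, 0], "xyz": [0, 0, 0], "gripper": 0.015}]'

```text
time: 10.65
tool_pos: [0.5044, -0.0054, 0.1144]
tcp_rot: [-3.117, 0.392, -0.001]
wrist_force: [-3.0, 0.3, 10.6]
width: 0.293
```

```bash
python3 snap.py 9 scene side;python3 - <<'E'
import cv2,numpy as np
ims=[]
for n,(u,v) in dict(scene=(327,225),side=(308,235)).items():
    ims.append(cv2.resize(cv2.imread(f"pics/{n}9.png")[v-42:v+18,u-20:u+20],(400,600),interpolation=cv2.INTER_CUBIC))
cv2.imwrite("pics/c9.png",np.hstack(ims))
E
```

```text
{'time': 10.75, 'q': [-0.06, 0.0469, 2.0822, -0.0, 1.0115, 0.19], 'tool_pos': [0.5044, -0.0054, 0.1144], 'tcp_rot': [-3.117, 0.3917, -0.0014], 'wrist_force': [-2.7225, 0.0057, 11.6468], 'torque': [0.0194, 0.817, -0.0597], 'width': 0.2949}
toolx yaw deg -14.32357646188389 z [ 9.e-04 -1.e-04 -1.e+00]
```

View pics/c9.png

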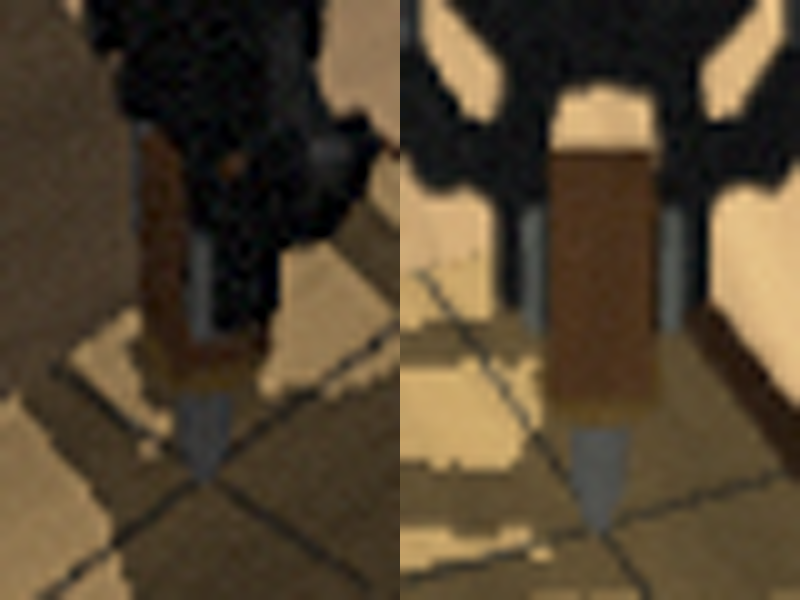

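Contact force is ≈12.5–13 N, with the punch upright and the tip on the crossing (scene (327.5,231), side (308,246)). Holding still for 2.2 s.

Emit:
arm_command --rows '[{"delta_rot": [0, 0, 0], "xyz": [0, 0, 0], "gripper": 0.015}, {"delta_rot": [0, 0, 0], "xyz": [0, 0, 0], "gripper": 0.015}, {"delta_rot": [0, 0, 0], "xyz": [0, 0, 0], "gripper": 0.015}, {"delta_rot": [0, 0, 0], "xyz": [0, 0, 0], "gripper": 0.015}, {"delta_rot": [0, 0, 0], "xyz": [0, 0, 0], "gripper": 0.015}, {"delta_rot": [0, 0, 0], "xyz": [0, 0, 0], "gripper": 0.015}]'

```text
time: 11.35
tool_pos: [0.5044, -0.0054, 0.1143]
tcp_rot: [-3.117, 0.392, -0.001]
wrist_force: [-3.8, -0.3, 9.7]
width: 0.301
```

Emit:
arm_command --rows '[{"delta_rot": [0, 0, 0], "xyz": [0, 0, 0], "gripper": 0.015}, {"delta_rot": [0, 0, 0], "xyz": [0, 0, 0], "gripper": 0.015}, {"delta_rot": [0, 0, 0], "xyz": [0, 0, 0], "gripper": 0.015}, {"delta_rot": [0, 0, 0], "xyz": [0, 0, 0], "gripper": 0.015}, {"delta_rot": [0, 0, 0], "xyz": [0, 0, 0], "gripper": 0.015}, {"delta_rot": [0, 0, 0], "xyz": [0, 0, 0], "gripper": 0.015}]'

```text
time: 11.95
tool_pos: [0.5044, -0.0054, 0.1144]
tcp_rot: [-3.117, 0.392, -0.001]
wrist_force: [-3.5, 0.2, 10.3]
width: 0.295
```

Emit:
arm_command --rows '[{"delta_rot": [0, 0, 0], "xyz": [0, 0, 0], "gripper": 0.015}, {"delta_rot": [0, 0, 0], "xyz": [0, 0, 0], "gripper": 0.015}, {"delta_rot": [0, 0, 0], "xyz": [0, 0, 0], "gripper": 0.015}, {"delta_rot": [0, 0, 0], "xyz": [0, 0, 0], "gripper": 0.015}, {"delta_rot": [0, 0, 0], "xyz": [0, 0, 0], "gripper": 0.015}, {"delta_rot": [0, 0, 0], "xyz": [0, 0, 0], "gripper": 0.015}, {"delta_rot": [0, 0, 0], "xyz": [0, 0, 0], "gripper": 0.015}, {"delta_rot": [0, 0, 0], "xyz": [0, 0, 0], "gripper": 0.015}, {"delta_rot": [0, 0, 0], "xyz": [0, 0, 0], "gripper": 0.015}, {"delta_rot": [0, 0, 0], "xyz": [0, 0, 0], "gripper": 0.015}]'

```text
time: 12.95
tool_pos: [0.5044, -0.0054, 0.1144]
tcp_rot: [-3.117, 0.392, -0.001]
wrist_force: [-3.6, 1.1, 10.7]
width: 0.294
```

Held at about 12.3 N for over 2 s, with the TCP steady to 0.1 mm. Lifting straight up.

Emit:
arm_command --rows '[{"delta_rot": [0, 0, 0], "xyz": [0, 0, -0.001], "gripper": 0.015}, {"delta_rot": [0, 0, 0], "xyz": [0, 0, -0.002], "gripper": 0.015}, {"delta_rot": [0, 0, 0], "xyz": [0, 0, -0.003], "gripper": 0.015}, {"delta_rot": [0, 0, 0], "xyz": [0, 0, -0.005], "gripper": 0.015}, {"delta_rot": [0, 0, 0], "xyz": [0, 0, -0.01], "gripper": 0.015}, {"delta_rot": [0, 0, 0], "xyz": [0, 0, -0.02], "gripper": 0.015}, {"delta_rot": [0, 0, 0], "xyz": [0, 0, -0.025], "gripper": 0.015}, {"delta_rot": [0, 0, 0], "xyz": [0, 0, -0.025], "gripper": 0.015}, {"delta_rot": [0, 0, 0], "xyz": [0, 0, -0.01], "gripper": 0.015}, {"delta_rot": [0, 0, 0], "xyz": [0, 0, 0], "gripper": 0.015}, {"delta_rot": [0, 0, 0], "xyz": [0, 0, 0], "gripper": 0.015}]'

```text
time: 14.05
tool_pos: [0.5034, -0.0053, 0.2132]
tcp_rot: [3.117, -0.392, -0.001]
wrist_force: [-0.4, -0.3, -2.8]
width: 0.297
```

Emit:
arm_command --rows '[{"delta_rot": [0, 0, 0], "xyz": [0.0008, 0.0137, 0], "gripper": 0.015}, {"delta_rot": [0, 0, 0], "xyz": [0.0017, 0.028, 0], "gripper": 0.015}, {"delta_rot": [0, 0, 0], "xyz": [0.0019, 0.032, 0], "gripper": 0.015}, {"delta_rot": [0, 0, 0], "xyz": [0.0019, 0.032, 0], "gripper": 0.015}, {"delta_rot": [0, 0, 0], "xyz": [0.0019, 0.032, 0], "gripper": 0.015}, {"delta_rot": [0, 0, 0], "xyz": [0.0019, 0.032, 0], "gripper": 0.015}, {"delta_rot": [0, 0, 0], "xyz": [0.0019, 0.032, 0], "gripper": 0.015}, {"delta_rot": [0, 0, 0], "xyz": [0.0019, 0.032, 0], "gripper": 0.015}, {"delta_rot": [0, 0, 0], "xyz": [0.0017, 0.028, 0], "gripper": 0.015}, {"delta_rot": [0, 0, 0], "xyz": [0.0016, 0.0267, 0], "gripper": 0.015}, {"delta_rot": [0, 0, 0], "xyz": [0, 0, 0], "gripper": 0.015}, {"delta_rot": [0, 0, 0], "xyz": [0, 0, 0], "gripper": 0.015}]'

```text
time: 15.25
tool_pos: [0.4479, -0.2893, 0.2124]
tcp_rot: [-3.115, 0.395, 0.004]
wrist_force: [-0.3, 0.5, -2.2]
width: 0.295
```

Emit:
arm_command --rows '[{"delta_rot": [0, 0, 0], "xyz": [0, 0, 0.02], "gripper": 0.015}, {"delta_rot": [0, 0, 0], "xyz": [0, 0, 0.02], "gripper": 0.015}, {"delta_rot": [0, 0, 0], "xyz": [0, 0, 0.015], "gripper": 0.015}, {"delta_rot": [0, 0, 0], "xyz": [0, 0, 0.01], "gripper": 0.015}, {"delta_rot": [0, 0, 0], "xyz": [0, 0, 0], "gripper": 0.015}, {"delta_rot": [0, 0, 0], "xyz": [0, 0, 0], "gripper": 0.015}, {"delta_rot": [0, 0, 0], "xyz": [0, 0, 0], "gripper": 0.015}, {"delta_rot": [0, 0, 0], "xyz": [0, 0, 0], "gripper": 0.015}]'

```text
time: 16.05
tool_pos: [0.4499, -0.2895, 0.1502]
tcp_rot: [3.116, -0.391, 0.003]
wrist_force: [-0.2, 0.3, -3.1]
width: 0.293
```

```bash
python3 snap.py 10 scene side;python3 - <<'E'
import cv2,numpy as np
ims=[]
for n,(u,v) in dict(scene=(215,262),side=(318,325)).items():
    ims.append(cv2.resize(cv2.imread(f"pics/{n}10.png")[v-45:v+30,u-25:u+25],(400,600),interpolation=cv2.INTER_CUBIC))
cv2.imwrite("pics/c10.png",np.hstack(ims))
E
```

```text
{'time': 16.15, 'q': [-0.6183, 0.0652, 1.9905, 0.0, 1.0843, -0.3683], 'tool_pos': [0.4497, -0.2894, 0.1498], 'tcp_rot': [3.1164, -0.3916, 0.0021], 'wrist_force': [0.7171, -0.286, -2.0882], 'torque': [0.0009, 0.0647, 0.0363], 'width': 0.2967}
toolx yaw deg -14.324556707134752 z [ 1.2e-03 -9.0e-04 -1.0e+00]
```

View pics/c10.png

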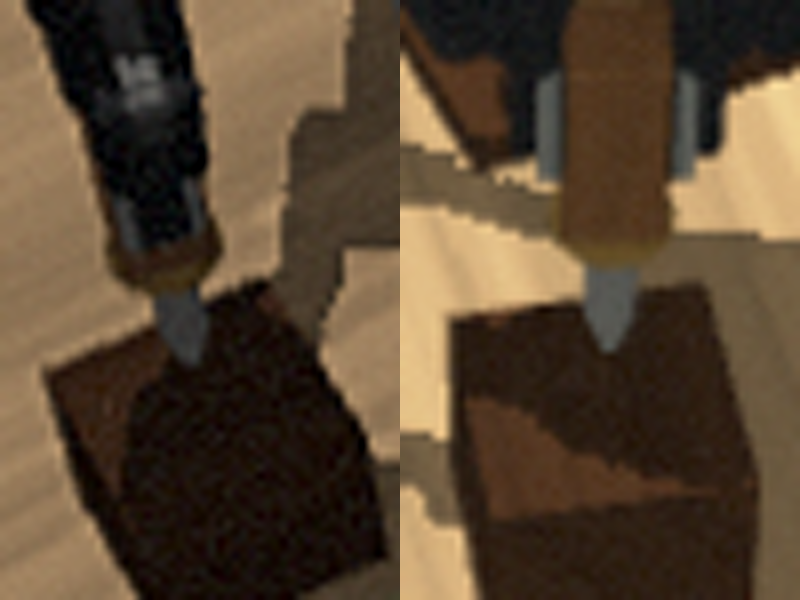

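```bash
python3 - <<'E'
from h import *
a=load("scene10");b=load("side10")
print(tri([(a,213.9,261.5),(b,318.75,322.8)]))
import cv2
for c in(a,b):
    Q=pts(c);s=(Q[...,2]>.054)&(Q[...,2]<.066)&(np.abs(Q[...,0]-.448)<.06)&(np.abs(Q[...,1]+.288)<.06)&(c["range_z"]>0)
    print(cv2.minAreaRect((Q[s][:,:2]*1000).astype(np.float32)))
E
```

```text
(array([ 0.45035858, -0.28747893,  0.08074167]), [np.float64(0.0004317945009353082), np.float64(0.00043179450093543245)])
((447.9795837402344, -287.14324951171875), (70.28125, 76.16353607177734), 84.5753173828125)
((448.42279052734375, -288.51580810546875), (73.60582733154297, 70.24422454833984), 84.67335510253906)
```

The tip is over the hole, about 1.5 mm off in x. I'll correct that and go down into the stand.

Emit:
arm_command --rows '[{"delta_rot": [0, 0, 0], "xyz": [-0.0012, 0.0002, 0.005], "gripper": 0.015}, {"delta_rot": [0, 0, 0], "xyz": [0, 0, 0.01], "gripper": 0.015}, {"delta_rot": [0, 0, 0], "xyz": [0, 0, 0.01], "gripper": 0.015}, {"delta_rot": [0, 0, 0], "xyz": [0, 0, 0.005], "gripper": 0.015}, {"delta_rot": [0, 0, 0], "xyz": [0, 0, 0], "gripper": 0.015}, {"delta_rot": [0, 0, 0], "xyz": [0, 0, 0], "gripper": 0.015}]'

```text
time: 16.75
tool_pos: [0.4478, -0.2888, 0.1186]
tcp_rot: [-3.117, 0.392, 0.001]
wrist_force: [-0.2, 0.5, -1.7]
width: 0.296
```

Emit:
arm_command --rows '[{"delta_rot": [0, 0, 0], "xyz": [0, 0, 0.006], "gripper": 0.015}, {"delta_rot": [0, 0, 0], "xyz": [0, 0, 0.008], "gripper": 0.015}, {"delta_rot": [0, 0, 0], "xyz": [0, 0, 0.008], "gripper": 0.015}, {"delta_rot": [0, 0, 0], "xyz": [0, 0, 0.006], "gripper": 0.015}, {"delta_rot": [0, 0, 0], "xyz": [0, 0, 0.003], "gripper": 0.015}, {"delta_rot": [0, 0, 0], "xyz": [0, 0, 0], "gripper": 0.015}, {"delta_rot": [0, 0, 0], "xyz": [0, 0, 0], "gripper": 0.015}]'

```text
time: 17.45
tool_pos: [0.4481, -0.289, 0.088]
tcp_rot: [3.117, -0.392, 0.0]
wrist_force: [0.3, -0.6, -1.3]
width: 0.298
```

No side forces. Seating slowly.

Emit:
arm_command --rows '[{"delta_rot": [0, 0, 0], "xyz": [0, 0, 0.001], "gripper": 0.015}, {"delta_rot": [0, 0, 0], "xyz": [0, 0, 0.001], "gripper": 0.015}, {"delta_rot": [0, 0, 0], "xyz": [0, 0, 0.001], "gripper": 0.015}, {"delta_rot": [0, 0, 0], "xyz": [0, 0, 0], "gripper": 0.015}, {"delta_rot": [0, 0, 0], "xyz": [0, 0, 0], "gripper": 0.015}]'

```text
time: 17.95
tool_pos: [0.448, -0.2889, 0.085]
tcp_rot: [-3.117, 0.392, 0.0]
wrist_force: [0.2, 0.3, -1.6]
width: 0.296
```

Emit:
arm_command --rows '[{"delta_rot": [0, 0, 0], "xyz": [0, 0, 0.0005], "gripper": 0.015}, {"delta_rot": [0, 0, 0], "xyz": [0, 0, 0.0005], "gripper": 0.015}, {"delta_rot": [0, 0, 0], "xyz": [0, 0, 0], "gripper": 0.015}, {"delta_rot": [0, 0, 0], "xyz": [0, 0, 0], "gripper": 0.015}]'

```text
time: 18.35
tool_pos: [0.4481, -0.289, 0.0841]
tcp_rot: [3.117, -0.392, 0.0]
wrist_force: [-0.1, 0.1, -0.9]
width: 0.293
```

Emit:
arm_command --rows '[{"delta_rot": [0, 0, 0], "xyz": [0, 0, 0.0005], "gripper": 0.015}, {"delta_rot": [0, 0, 0], "xyz": [0, 0, 0], "gripper": 0.015}, {"delta_rot": [0, 0, 0], "xyz": [0, 0, 0], "gripper": 0.015}]'

```text
time: 18.65
tool_pos: [0.4481, -0.289, 0.0841]
tcp_rot: [3.117, -0.392, 0.0]
wrist_force: [-2.7, 1.0, 4.9]
width: 0.296
```

Emit:
arm_command --rows '[{"delta_rot": [0, 0, 0], "xyz": [0, 0, 0], "gripper": 0.028}, {"delta_rot": [0, 0, 0], "xyz": [0, 0, 0], "gripper": 0.032}, {"delta_rot": [0, 0, 0], "xyz": [0, 0, 0], "gripper": 0.045}, {"delta_rot": [0, 0, 0], "xyz": [0, 0, 0], "gripper": 0.065}, {"delta_rot": [0, 0, 0], "xyz": [0, 0, 0], "gripper": 0.085}, {"delta_rot": [0, 0, 0], "xyz": [0, 0, 0], "gripper": 0.085}, {"delta_rot": [0, 0, 0], "xyz": [0, 0, 0], "gripper": 0.085}, {"delta_rot": [0, 0, 0], "xyz": [0, 0, 0], "gripper": 0.085}, {"delta_rot": [0, 0, 0], "xyz": [0, 0, 0], "gripper": 0.085}]'

```text
time: 19.55
tool_pos: [0.448, -0.2889, 0.0835]
tcp_rot: [3.117, -0.392, 0.0]
wrist_force: [0.5, -0.6, -0.5]
width: 0.995
```

Seated (an upward push of about 7 N at the stop, height 0.084 as at the grasp), and released. Backing straight up.

Emit:
arm_command --rows '[{"delta_rot": [0, 0, 0], "xyz": [0, 0, -0.01], "gripper": 0.085}, {"delta_rot": [0, 0, 0], "xyz": [0, 0, -0.02], "gripper": 0.085}, {"delta_rot": [0, 0, 0], "xyz": [0, 0, -0.03], "gripper": 0.085}, {"delta_rot": [0, 0, 0], "xyz": [0, 0, -0.03], "gripper": 0.085}, {"delta_rot": [0, 0, 0], "xyz": [0, 0, -0.03], "gripper": 0.085}, {"delta_rot": [0, 0, 0], "xyz": [0, 0, -0.03], "gripper": 0.085}, {"delta_rot": [0, 0, 0], "xyz": [0, 0, 0], "gripper": 0.085}, {"delta_rot": [0, 0, 0], "xyz": [0, 0, 0], "gripper": 0.085}, {"delta_rot": [0, 0, 0], "xyz": [0, 0, 0], "gripper": 0.085}]'

```text
time: 20.45
tool_pos: [0.4473, -0.2884, 0.2326]
tcp_rot: [-3.116, 0.391, 0.002]
wrist_force: [-0.0, 0.4, 0.6]
width: 0.994
```

```bash
python3 snap.py 11 scene side wrist; python3 - <<'E'
from h import *
import cv2
for n in("scene11","side11","wrist11"):
    c=load(n);Q=pts(c)
    for lo,hi,r in((.117,.135,.03),(.055,.066,.06)):
        m=(Q[...,2]>lo)&(Q[...,2]<hi)&(abs(Q[...,0]-.4485)<r)&(abs(Q[...,1]+.288)<r)
        p=Q[m];print(n,len(p),p[:,2].mean().round(4),cv2.minAreaRect((p[:,:2]*1000).astype(np.float32)))
A=cv2.imread("pics/scene0.png");B=cv2.imread("pics/scene11.png")
cv2.imwrite("pics/f.png",np.hstack([cv2.resize(B[180:320,130:290],(400,350)),cv2.resize(cv2.imread("pics/side11.png")[220:360,230:390],(400,350))]))
E
```

```text
{'time': 20.6, 'q': [-0.6195, -0.0057, 1.9053, -0.0, 1.2448, -0.3695], 'tool_pos': [0.4472, -0.2884, 0.2319], 'tcp_rot': [-3.1157, 0.3915, 0.0041], 'wrist_force': [0.0522, 0.2934, 0.1475], 'torque': [0.0482, -0.0427, -0.0176], 'width': 0.9937}
toolx yaw deg -14.324080081059176 z [-0.0024  0.0017 -1.    ]
scene11 136 0.1252 ((448.2215881347656, -287.1310119628906), (26.115764617919922, 28.39137077331543), 76.39608001708984)
scene11 596 0.0604 ((447.29205322265625, -287.1702575683594), (70.37271881103516, 75.53580474853516), 84.89723205566406)
side11 159 0.1246 ((448.1195983886719, -288.34033203125), (27.404630661010742, 24.341873168945312), 74.1946029663086)
side11 708 0.0599 ((448.4241943359375, -288.22491455078125), (74.11338806152344, 70.41881561279297), 84.44110870361328)
wrist11 1183 0.1258 ((448.81903076171875, -288.71746826171875), (26.221078872680664, 25.366024017333984), 75.59838104248047)
wrist11 3875 0.0603 ((448.596435546875, -288.6912841796875), (70.46237182617188, 70.1076889038086), 84.59801483154297)
```

View pics/scene11.png

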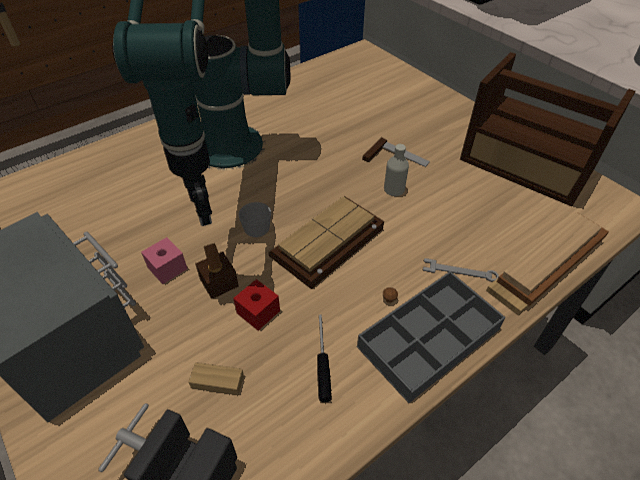

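View pics/f.png

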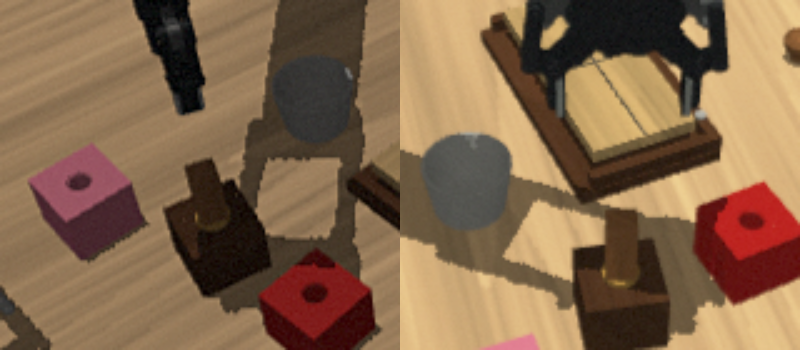

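The punch stands upright in its stand at scene (215,270), with its top at z≈0.126 as before. It is centred to within 0.5 mm, the gripper is clear, and the other things are where they were. Handing in.

```bash
python3 -c "
from workcell import bot
print(bot.finish_job())"
```

```text
the job is handed in; nothing more can be done
None
```

The punch job is done and handed in: I marked the crossing and put the punch back in its stand, finishing at about 20.6 s of the 59 s allowed.

- **Pressing:** I read about 12 N of contact force from the wrist sensor, allowing for the punch's weight. It was steady for more than 2 s, and no reading went above about 13.5 N. The sensor is only read at the end of each move, so shorter peaks would not show. The arm stayed within 0.1 mm throughout.
- **Tip on the mark:** The tip was within about half a pixel of the crossing in both outside cameras at contact. That is about 0.5–1 mm, near the limit of what the cameras can measure.
- **Side force:** A sideways force of about 3 N built up as I pressed. The images and the measured arm position showed no slip or tilt.
- **Return:** The punch stands upright in the stand with its top at about 126 mm, the same height as before. It is centred to within about 0.5 mm, and the gripper is open and clear.
- **Other items:** Nothing else moved, as far as the before and after pictures show.
- **What went wrong:** My first arm command was refused for missing fields, and I turned the wrist 0.01 rad the wrong way once. I put both right before gripping the punch.

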